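Put the beater away behind the lift-up cupboard door

TASK

Raise the counter cupboard's lift-up door until the stay locks and it stays up by itself, and lay the beater from the counter inside with its mate. Then press the release button on the side of the cupboard to unlock the stay, let the door down without slamming it and push it fully shut. Leave the mixer, canister, bowl and spatula where they are.

Things in the scene. Friction and masses are not known exactly. Their poses are not given: they have to be found in the camera images.
- cupboard: Low pale-wood cupboard fixed on the counter, 280 mm wide (y), 150 high. Origin on the counter under the middle of the door hinge; x to its back, y to its left, z up. Front board (50 mm high, 12 thick) at x = -150 mm, back at +80. Roof only over x = 12 to 80 mm; the door closes the slope from there down to the front board. Grey housing on its left: y = 140 to 196 mm, x = -40 to 85, 148 high.
- cupboard_floor (a point): Middle of the free floor inside the cupboard, where the beater can lie crosswise (along the cupboard's y): 75 mm before the hinge line, on the floor's surface, 8 mm above the counter. Free floor: cupboard x = -138 to about +10 mm, y = -128 to +128 mm between the side walls; the stored beater lies behind it. Axes as the cupboard.
- door_hinge (a point): Middle of the door's hinge line, 150 mm above the counter; the line runs along the cupboard's y. Axes as the cupboard. The door panel is 180 mm long, 280 wide, 12 thick, its underside on the hinge line; shut, it slopes 0.588 rad down to the front; locked, it stands 78 deg above level, leaning slightly to the robot, free edge 330 mm above the counter.
- door (a joint): Door angle, rad: 0 shut, grows as the front edge rises, stop at 2.15. At 1.97 the stay catches (raise to about 2.08 to be sure) and holds the door up at about 1.94 until released; below that it sinks when let go. Raising takes about 6 N at the knob. Freed, it sinks by itself, damped, in 3 to 4 s and stops 0.1 to 0.2 short of shut; a 2 to 5 N push down near its front edge shuts it; friction keeps it shut.
- door_knob (a point): Centre of the door's wooden knob, a T-shaped roller 32 mm in diameter and 44 mm long along the hinge line (y), flat-ended, on a 14 mm stem 34 mm off the panel's outer face, at mid width, 155 mm from the hinge line along the panel. Shut, it is 154 mm before and 48 mm below the hinge line; locked, about 11 mm behind and 162 mm above it. Its axes turn with the door and equal the cupboard's when shut.
- release (a joint): Travel of the stay's release button, m: 0 up, 0.013 fully down (spring, 3 N at first to 7 N fully down). Pressed 0.008 or more it frees the raised door; keep it down about 0.5 s until the door has begun to sink. The button also dips when the rising door passes the catch.
- release_top (a point): Middle of the top face of the release button, pressed straight down: a steel disc, 30 mm diameter, standing 20 mm proud of the grey housing on the cupboard's left side; 168 mm above the counter, at x = 45, y = 168 mm of the cupboard.
- beater: Stainless mixer beater to be put away, lying on the counter, 175 mm long, about 80 g. Origin on its axis at mid length, x along it: bare round shaft (10 mm diameter) from x = -87 to -2 mm; four-wire cage (45 mm square, wires at the corners) from there to x = +87 mm. Lying flat, the axis is 22.5 mm above what it lies on; centre of mass in the cage, about 30 mm from the origin.
- stored_beater: Its identical mate, already lying in the cupboard at the back, crosswise under the roof; origin and axes as the beater. It stays in the cupboard.
- mixer: White hand mixer standing on the counter, 190 x 75 mm, 148 mm high, x along it; origin under its middle. To be left alone.
- canister: Tall clear plastic canister with a white push-button lid, 106 mm diameter, 203 mm high; origin under its middle. It and the mixer may have changed places. To be left alone.
- bowl: Terracotta bowl, 170 mm across the rim, 80 mm high; origin under its middle. To be left alone.
- spatula: Wooden spatula, 260 mm long, lying across the bowl's rim. Origin under its middle, x along it. To be left alone.
Mind the look-alikes: they are no part of the job. Leave any purple look-alike of the beater alone.

How it is judged:
By the outcome, as a careful person would: the job done as asked, in the order asked, and still so for the second after the job is handed in, with the robot touching nothing.
It also fails if it takes over 72 s, if anything falls off the work surface, if the arm or the gripper's body presses on something with over 40 N, if the wrist force passes 120 N, or if a joint passes its speed limit or range.

ROBOT

A 6-joint arm with a two-finger parallel gripper is mounted at the origin on the work surface. World frame = base frame: x ahead of the robot, y to its left, z up, the work surface at z = 0. Lengths are in m, angles in rad, forces in N, time in s.
With the tool pointing down it reaches from about 0.225 to 0.725 m from the base axis. Payload 3.1 kg.
Tool frame: the origin (TCP) lies midway between the tips of the shut fingers; the grasp point (between the pads) lies 19 mm behind it; z points along the fingers, y is the line along which they close (so a half turn about z gives the same grasp; the last joint's range is limited). The gripper opens to 85 mm and grips with 20 to 120 N. Pads are 22 mm wide; open, the fingers measure 114 mm over their backs; the gripper's body (76 mm by 85 mm) begins 54 mm behind the grasp point. The pads swing forward as they close: fully open they stand 13 mm farther back than shut.
Start: joints at [1.144, 0.048, 0.099, 1.622, 0, 1.443], TCP at [0.155, 0.502, 0.231] pointing down, gripper open.
Joint ranges: [-2.91, 2.91], [-0.99, 1.94], [-1.21, 1.42], [-2.12, 2.29], [-1.49, 1.47], [-3.14, 3.14]. Speed limits (rad/s): [2.79, 2.79, 3.14, 3.14, 3.14, 3.14].

INTERFACE

Orientations are given as [roll, pitch, yaw] about the fixed x, y, z axes, in that order (R = Rz(yaw) Ry(pitch) Rx(roll)).
In Python, from bench import * gives the robot as it stands.
- The arm moves only by the shell command python3 -m crank 'ROWS' [FORCE]. ROWS is JSON, a list of rows, each a list of 5 numbers: the shift along the tool's x, y, z in cm, then the turn about the tool's z in rad, then the opening, from 0 (shut) to 1 (fully open). In form: [[tx, ty, tz, twist, hand], ...]. A call has 1 to 20 rows; each row is the pose to reach, as a shift and turn from the pose commanded when the call began, along the tool's axes at that moment; what a row does not reach only later rows make up. A row lasts 1/12 s, in which the tool goes at most 41.7 mm and 7.16 degrees, less where a joint would pass 70% of its speed; a pose out of reach is approached as far as the arm can. A call with a gripper value outside its range is refused whole. The fingers move at their own pace and stop on an object; FORCE is the grip in N (left out, the last holds). Time passes only in rows, so rows that repeat a pose let the fingers close. It gives the time, the measured TCP pose, the force, the opening and the grip force at its end, in the units of the state.
- state(): the state, without advancing time (a new reading comes with each control period).
- capture(name): name is "side" or "top" or "wrist"; returns (picture, depth): 420x560x3 uint8, red, green, blue; 420x560 float32, m along the optical axis (not along the pixel's ray), 0 where there is no reading.
- camera_info(name): a dict with "fx", "fy", "cx", "cy" (pixels), "pose" (4x4, takes a point from camera to world coordinates). Camera axes: x right, y down, z forward; pixel columns grow to the right and rows downward; lengths in m; the calibration is good to about 2 mm. A picture is of the moment at which its call begins: read the wrist's pose just before it. camera_info takes no time and is no camera call; for the wrist camera it gives the pose at the moment of the call.
- sign_off(): hands the job in; it is judged then, once.
The state is a dict: "t": time; "joints": joint angles; "qd": joint speeds; "joint_torque": joint torques, N m; "eef_pos": TCP position; "ee_rot": TCP orientation; "force": force on the tool from outside, world axes, zero at the start; "wrist_torque": the same for the moment, N m; "opening": finger opening in m; "finger_force": force on a finger pad.
Only numpy, scipy, OpenCV 4.12 (cv2) and the standard library are available. Lean on these libraries where they do the work, as an engineer would, in place of code of your own. Each camera call takes 0.05 s, during which the arm holds its last target. There are 200 camera calls.

## Working session

There is one attempt and no reset: what is moved stays moved. The work goes in short steps, Python scripts to look and compute and a shell command to move; the robot and the scene stay as the last step left them, time stands still between calls to the robot, and variables do not carry over. Pictures are saved under pics/ and viewed, at most 10 in all, crops included, and the job is handed in when it is done.

```bash
mkdir -p pics; ls; python3 - <<'E'
from bench import *
import cv2,numpy as np
for n in("top","side"):
    p,d=capture(n); np.savez(f"pics/{n}0.npz",p=p,d=d); cv2.imwrite(f"pics/{n}0.png",p[...,::-1])
    i=camera_info(n); print(n,i["fx"],i["cx"],i["cy"],np.round(i["pose"],3).tolist())
s=state();print({k:np.round(v,3).tolist() for k,v in s.items()})
E
```

```text
pics
top 454.23287371358526 281.78598451875877 206.8351797341063 [[0.011, -0.99, 0.143, 0.312], [-1.0, -0.008, 0.016, 0.017], [-0.015, -0.144, -0.99, 1.384], [0.0, 0.0, 0.0, 1.0]]
side 470.9061182164738 276.7332834697024 215.5764190092896 [[-0.993, 0.091, -0.072, 0.559], [0.116, 0.764, -0.635, 0.853], [-0.002, -0.639, -0.769, 1.095], [0.0, 0.0, 0.0, 1.0]]
{'t': 0.1, 'joints': [1.144, 0.049, 0.098, 1.622, -0.0, 1.443], 'qd': [0.0, -0.002, 0.005, -0.002, 0.001, -0.001], 'joint_torque': [0.003, -33.985, 32.094, 0.016, -0.0, -0.0], 'eef_pos': [0.154, 0.501, 0.23], 'ee_rot': [-3.139, -0.0, 2.843], 'force': [0.307, 0.336, 0.512], 'wrist_torque': [0.011, 0.024, -0.018], 'finger_force': 0.0, 'opening': 0.086}
```

View pics/top0.png

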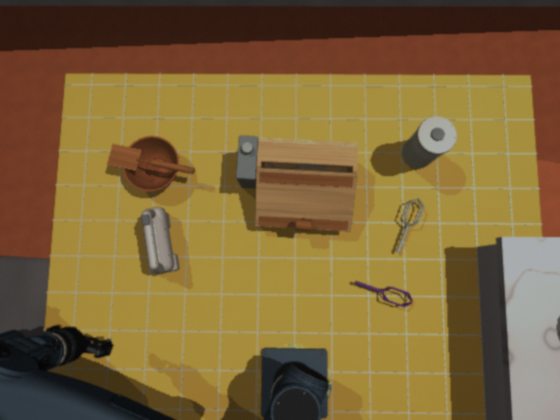

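View pics/side0.png

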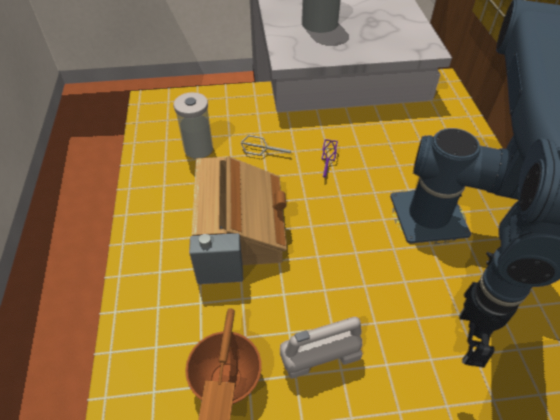

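Candidates for the beater in the top view are the steel one at (408,225) and the purple look-alike at (385,293). I choose the steel one, with its cage up and shaft down-left. The cupboard is at (305,185), the button at (248,147), the knob near (310,223) and the robot base at (295,390).

```bash
cat > h.py <<'E'
from bench import *
import cv2,numpy as np
def cloud(n,p,d,info=None):
    i=info or camera_info(n); v,u=np.mgrid[:420,:560]
    P=np.stack([(u-i["cx"])/i["fx"]*d,(v-i["cy"])/i["fy"]*d,d,np.ones_like(d)],-1)@np.array(i["pose"]).T
    return P[...,:3]
def go(x,y,z,yaw):  # shift in tool axes (cm) to a world target
    s=state();p=np.array(s["eef_pos"]);a=s["ee_rot"][2];c,q=np.cos(a),np.sin(a)
    d=np.array([x,y,z])-p
    t=(yaw-a+np.pi/2)%np.pi-np.pi/2
    print("t",round(s["t"],2),"shift cm",np.round(100*np.array([c*d[0]+q*d[1],q*d[0]-c*d[1],-d[2]]),2),"twist",round(-t,3),"or half turn", round(-t-np.sign(-t)*np.pi,3),"j6",round(s["joints"][5],2))
E
python3 - <<'E'
from h import *
f=np.load("pics/top0.npz");p,d=f["p"],f["d"];P=cloud("top",p,d)
hsv=cv2.cvtColor(p,cv2.COLOR_RGB2HSV)
def rect(m,t):
    k=P[m][:,:2].astype(np.float32); r=cv2.minAreaRect(k); print(t,len(k),np.round(r[0],4),np.round(r[1],4),round(r[2],2),"medz",np.median(P[m][:,2]))
box=np.zeros(d.shape,bool);box[125:240,230:365]=1
z=P[...,2]
roof=box.copy();roof[:,:258]=0;roof&=(abs(z-.15)<.006);roof[162:]=0
rect(roof,"roof")
hs=box.copy();hs[:,258:]=0;hs&=(abs(z-.148)<.006);rect(hs,"housing")
b=box.copy();b[:,258:]=0;b&=(z>.162);rect(b,"button");print(P[b].mean(0),z[140:155,240:257].max())
bt=np.zeros(d.shape,bool);bt[192:260,385:432]=1
m=bt&(hsv[...,1]<110); 
n,l,st,ce=cv2.connectedComponentsWithStats(m.astype(np.uint8));print(st[1:][st[1:,4]>15],)
cv2.imwrite("pics/crop.png",cv2.resize(np.hstack([p[185:265,380:440,::-1],np.repeat(m[185:265,380:440,None]*255,3,2).astype(np.uint8)]),None,fx=6,fy=6))
E
```

```text
roof 2151 [ 0.6551 -0.0332] [0.0708 0.2785] 0.03 medz 0.14914751891361644
housing 776 [0.6336 0.1369] [0.1252 0.0598] 0.48 medz 0.14702071460838984
button 92 [0.489 0.085] [0.3776 0.0278] 16.88 medz 0.16726940380334698
[0.63338081 0.12808983 0.24629812] 1.3844355924605534
[[402 192   2  12  23]
 [397 198  35  55 449]
 [385 222  12   2  23]
 [385 249  47  11  98]]
```

View pics/crop.png

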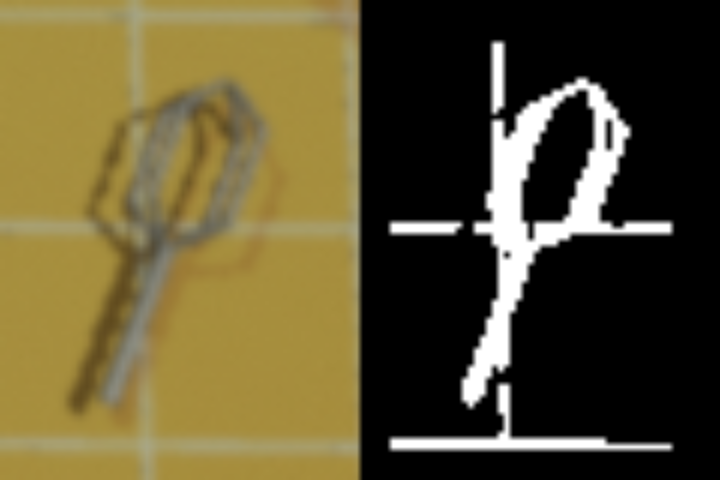

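The close crop shows the steel beater. Its shaft end is at (398,252), its hub at (406,225) and its cage apex at (418,199). The cage is grey, not purple, so the choice stands.

```bash
python3 - <<'E'
from h import *
i=camera_info("top");T=np.array(i["pose"])
def ray(u,v,z):
    r=T[:3,:3]@[(u-i["cx"])/i["fx"],(v-i["cy"])/i["fy"],1];o=T[:3,3];return o+r*(z-o[2])/r[2]
a,b,c=[ray(*q,.0225) for q in((398.3,251.7),(406.2,224.7),(415.8,200))]
print(a,b,c,np.linalg.norm(b-a),np.linalg.norm(c-a),np.arctan2(*(c-a)[[1,0]]),np.arctan2(*(b-a)[[1,0]]))
go(.456,-.032,.23,np.pi)
f=np.load("pics/side0.npz");P=cloud("side",f["p"],f["d"])
print(np.round(P[195:212:4,270:290:3],3).tolist())
E
```

```text
[ 0.37783874 -0.30945228  0.0225    ] [ 0.45881454 -0.33517337  0.0225    ] [ 0.53413664 -0.36622451  0.0225    ] 0.08496267171631412 0.16628926856195064 -0.3484128568902415 -0.3075600817101212
t 0.1 shift cm [-4.453e+01 -4.208e+01  2.000e-02] twist -0.299 or half turn 2.843 j6 1.44
[[[0.474, -0.065, 0.081], [0.465, -0.064, 0.081], [0.461, -0.027, 0.119], [0.453, -0.025, 0.122], [0.444, -0.023, 0.122], [0.434, -0.036, 0.107], [0.41, -0.137, -0.006]], [[0.476, -0.047, 0.083], [0.467, -0.053, 0.075], [0.462, -0.015, 0.117], [0.455, -0.009, 0.123], [0.446, -0.009, 0.121], [0.437, -0.017, 0.111], [0.413, -0.116, -0.002]], [[0.478, -0.033, 0.082], [0.469, -0.035, 0.078], [0.464, -0.0, 0.117], [0.455, -0.003, 0.113], [0.447, -0.001, 0.114], [0.439, 0.0, 0.114], [0.416, -0.097, 0.0]], [[0.48, -0.012, 0.088], [0.471, -0.018, 0.081], [0.464, 0.0, 0.101], [0.456, 0.001, 0.1], [0.447, -0.0, 0.098], [0.439, 0.001, 0.098], [0.418, -0.081, 0.001]], [[0.481, -0.001, 0.084], [0.472, -0.004, 0.079], [0.463, -0.005, 0.077], [0.454, -0.01, 0.07], [0.445, -0.016, 0.061], [0.429, -0.067, -0.001], [0.42, -0.068, -0.003]]]
```

```bash
python3 -m crank '[[-44.5,-42,0,-0.3,1],[-44.5,-42,0,-0.3,1],[-44.5,-42,0,-0.3,1],[-44.5,-42,0,-0.3,1],[-44.5,-42,0,-0.3,1],[-44.5,-42,0,-0.3,1],[-44.5,-42,0,-0.3,1],[-44.5,-42,0,-0.3,1],[-44.5,-42,0,-0.3,1],[-44.5,-42,0,-0.3,1],[-44.5,-42,0,-0.3,1],[-44.5,-42,0,-0.3,1],[-44.5,-42,0,-0.3,1],[-44.5,-42,0,-0.3,1],[-44.5,-42,0,-0.3,1],[-44.5,-42,0,-0.3,1],[-44.5,-42,0,-0.3,1],[-44.5,-42,0,-0.3,1],[-44.5,-42,0,-0.3,1],[-44.5,-42,0,-0.3,1]]'
python3 - <<'E'
from h import *
i=camera_info("wrist");p,d=capture("wrist");P=cloud("wrist",p,d,i)
np.savez("pics/w1.npz",p=p,d=d,P=P); cv2.imwrite("pics/w1.png",p[...,::-1])
m=(P[...,2]>.1)&(P[...,2]<.14)&(abs(P[...,0]-.455)<.04)&(abs(P[...,1]+.03)<.06)&(d>0)
# roller top: z within 6mm of its crest
z=P[...,2];k=m&(z>.108);Q=P[k]
print(len(Q));
if len(Q): print(np.percentile(Q,[1,50,99],axis=0))
f=np.load("pics/side0.npz");S=cloud("side",f["p"],f["d"]);q=S[(abs(S[...,2]-.150)<.006)&(S[...,0]>.5)&(S[...,0]<.75)&(abs(S[...,1]+.03)<.14)]
print("side roof",np.percentile(q,[1,50,99],axis=0))
go(.456,-.032,.0845,np.pi)
E
```

```text
t: 1.77
eef_pos: [0.4557, -0.0295, 0.2315]
ee_rot: [3.141, 0.0, -3.138]
force: [0.4, -0.8, 0.6]
opening: 0.0852
finger_force: 0.0
1996
[[ 4.33030313e-01 -4.24194805e-02  1.08951088e-01]
 [ 4.44762885e-01 -2.09609865e-02  1.21227529e-01]
 [ 4.62125567e-01  4.05187526e-04  1.24382335e-01]]
side roof [[ 0.56981967 -0.16547536  0.14441209]
 [ 0.63895078 -0.01328765  0.14955069]
 [ 0.68760097  0.10856652  0.15520058]]
t 1.82 shift cm [-0.02 -0.25 14.7 ] twist 0.003 or half turn -3.138 j6 -0.22
```

View pics/w1.png

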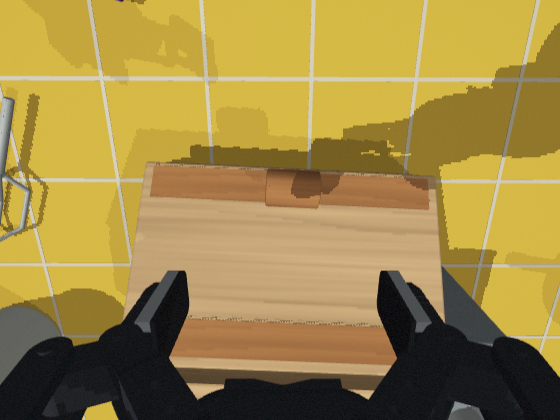

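The wrist view shows the knob at (293,188) in the middle of the front edge. The edge runs from (148,162) to (440,178), so the cupboard is turned slightly. I'll fit its yaw from the door plane.

```bash
python3 - <<'E'
from h import *
P=np.load("pics/w1.npz")["P"]
A=P[225:265,200:370].reshape(-1,3);c=A.mean(0);n=np.linalg.svd(A-c,full_matrices=0)[2][2];n*=np.sign(n[2])
print("plane",n,"tilt",np.arccos(n[2]),"yaw",np.arctan2(-n[1],-n[0]))
for nm,pts in(("front",((152,163),(436,178))),): 
    q=np.array([P[v+6,u] for u,v in pts]);print(nm,q,np.arctan2(-(q[1]-q[0])[0],(q[1]-q[0])[1]))
f=np.load("pics/top0.npz");T=cloud("top",f["p"],f["d"])
z=T[...,2];m=np.zeros(z.shape,bool);m[130:172,258:362]=1;m&=(abs(z-.15)<.006)
print("roof",cv2.minAreaRect(T[m][:,:2].astype(np.float32)))
m=np.zeros(z.shape,bool);m[130:195,230:262]=1;m&=(abs(z-.148)<.004)
print("housing",cv2.minAreaRect(T[m][:,:2].astype(np.float32)))
m=np.zeros(z.shape,bool);m[135:160,235:262]=1;m&=(z>.160)&(z<.18);print("button",T[m].mean(0),m.sum())
E
```

```text
plane [0.93126189 0.00130422 0.36434817] tilt 1.197863558932318 yaw -3.1401921667555888
front [[ 0.44239627 -0.15230053  0.06724644]
 [ 0.47395885  0.14993942  0.00085279]] -0.1040517321442191
roof ((0.6394211053848267, -0.03286753594875336), (0.27860599756240845, 0.09979593753814697), 89.54102325439453)
housing ((0.6336455345153809, 0.13096293807029724), (0.12510555982589722, 0.07036153227090836), 0.34001851081848145)
button [0.655507   0.13560484 0.16650456] 92
```

```bash
python3 - <<'E'
from h import *
f=np.load("pics/top0.npz");T=cloud("top",f["p"],f["d"]);z=T[...,2]
b=(T[...,0]>.42)&(T[...,0]<.72)&(T[...,1]>-.22)&(T[...,1]<.17)&(z>.03)&(z<.2)
for v in range(140,232,6):
    us=np.where(b[v])[0]; us=us[us>=235]
    if len(us): print(v,us[0],us[-1],np.round(T[v,us[0]+2],3),np.round(T[v,us[-1]-1],3))
cv2.imwrite("pics/cup.png",cv2.resize(f["p"][130:240,230:365,::-1],None,fx=5.5,fy=5.4))
E
```

```text
140 238 321 [0.683 0.157 0.142] [ 0.683 -0.069  0.146]
146 238 357 [0.662 0.156 0.151] [ 0.667 -0.17   0.143]
152 237 357 [0.647 0.159 0.143] [ 0.647 -0.168  0.152]
158 237 356 [0.628 0.158 0.15 ] [ 0.631 -0.166  0.148]
164 237 356 [0.61  0.157 0.154] [ 0.613 -0.165  0.152]
170 236 356 [0.594 0.16  0.148] [ 0.596 -0.165  0.15 ]
176 236 356 [0.577 0.159 0.15 ] [ 0.58  -0.165  0.148]
182 239 355 [0.574 0.158 0.081] [ 0.564 -0.163  0.141]
188 256 354 [0.548 0.105 0.123] [ 0.549 -0.162  0.131]
194 255 354 [0.533 0.108 0.115] [ 0.533 -0.162  0.124]
200 255 353 [0.517 0.108 0.105] [ 0.517 -0.161  0.116]
206 255 352 [0.501 0.109 0.095] [ 0.502 -0.159  0.105]
212 255 352 [0.485 0.109 0.082] [ 0.486 -0.16   0.096]
218 255 351 [0.469 0.11  0.074] [ 0.47  -0.158  0.087]
224 255 350 [0.452 0.11  0.065] [ 0.454 -0.157  0.073]
230 303 349 [ 0.432 -0.029  0.104] [ 0.437 -0.155  0.064]
```

View pics/cup.png

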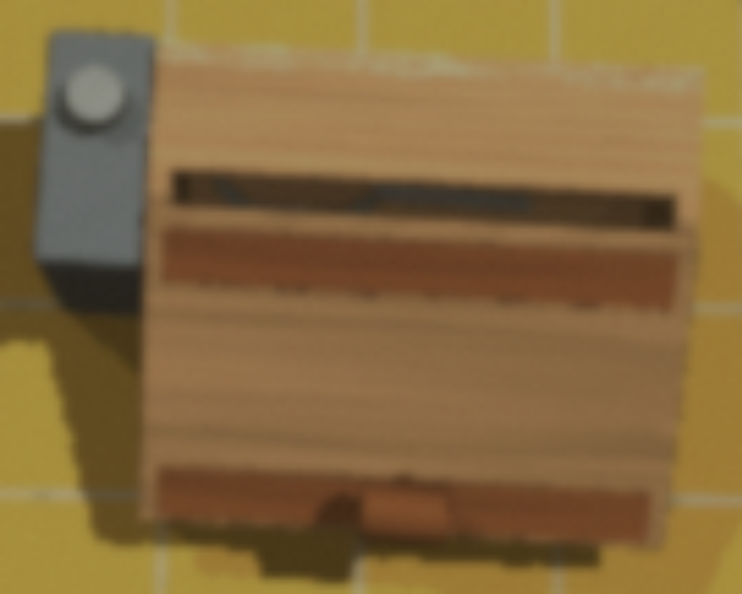

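The side edges and the knob and button positions together give the cupboard's yaw as about -0.055 rad. Its origin is about (0.6015, -0.0295), and the knob is at (0.448, -0.021).

```bash
python3 - <<'E'
from h import *
go(.448,-.021,.081,np.pi-.055)
r=np.hypot(154,48)
for t in np.arange(0,2.13,.11):
    f=np.arctan2(-48,154)+t;x,z=-r*np.cos(f),r*np.sin(f);print(round(t,2),"tx %.1f tz %.1f"%(-(x+154)/10,-(z+48)/10))
E
```

```text
t 1.82 shift cm [ 0.78  0.85 15.05] twist 0.058 or half turn -3.083 j6 -0.22
0.0 tx -0.0 tz -0.0
0.11 tx 0.4 tz -1.7
0.22 tx 0.7 tz -3.5
0.33 tx 0.7 tz -5.2
0.44 tx 0.6 tz -7.0
0.55 tx 0.2 tz -8.8
0.66 tx -0.3 tz -10.5
0.77 tx -1.0 tz -12.1
0.88 tx -1.9 tz -13.6
0.99 tx -2.9 tz -15.0
1.1 tx -4.1 tz -16.3
1.21 tx -5.5 tz -17.5
1.32 tx -6.9 tz -18.5
1.43 tx -8.5 tz -19.4
1.54 tx -10.1 tz -20.0
1.65 tx -11.8 tz -20.5
1.76 tx -13.6 tz -20.8
1.87 tx -15.4 tz -20.9
1.98 tx -17.1 tz -20.8
2.09 tx -18.9 tz -20.6
```

```bash
python3 -m crank '[[0.8,0.85,4,0.058,1],[0.8,0.85,8,0.058,1],[0.8,0.85,11,0.058,1],[0.8,0.85,13,0.058,1],[0.8,0.85,15,0.058,1],[0.8,0.85,15,0.058,1],[0.8,0.85,15,0.058,1],[0.8,0.85,15,0.058,0.3],[0.8,0.85,15,0.058,0.3],[0.8,0.85,15,0.058,0.3],[0.8,0.85,15,0.058,0.3],[0.8,0.85,15,0.058,0.3],[0.8,0.85,15,0.058,0.3],[0.8,0.85,15,0.058,0.3]]' 40
python3 - <<'E'
from h import *
p,d=capture("wrist");cv2.imwrite("pics/w2.png",p[...,::-1])
E
```

```text
t: 2.98
eef_pos: [0.4499, -0.0214, 0.0826]
ee_rot: [3.14, 0.004, 3.086]
force: [1.6, 4.0, 2.0]
opening: 0.0433
finger_force: 47.2
```

View pics/w2.png

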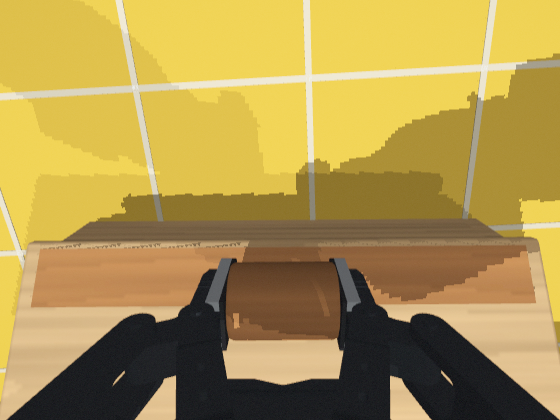

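The knob, at (228–341, 262–340), is held between the pads by its ends and centred. Next I raise the door along its arc.

```bash
python3 -m crank '[[0.4,0,-1.7,0,0.3],[0.7,0,-3.5,0,0.3],[0.7,0,-5.2,0,0.3],[0.6,0,-7,0,0.3],[0.2,0,-8.8,0,0.3],[-0.3,0,-10.5,0,0.3],[-1,0,-12.1,0,0.3],[-1.9,0,-13.6,0,0.3],[-2.9,0,-15,0,0.3],[-4.1,0,-16.3,0,0.3],[-5.5,0,-17.5,0,0.3],[-6.9,0,-18.5,0,0.3],[-6.9,0,-18.5,0,0.3]]'
```

```text
t: 4.12
eef_pos: [0.5158, -0.0245, 0.2654]
ee_rot: [3.138, -0.007, 3.087]
force: [-4.1, 5.4, -0.8]
opening: 0.0434
finger_force: 45.3
```

```bash
python3 -m crank '[[-1.6,0,-0.9,0,0.3],[-3.2,0,-1.5,0,0.3],[-4.9,0,-2,0,0.3],[-6.7,0,-2.3,0,0.3],[-8.5,0,-2.4,0,0.3],[-10.2,0,-2.3,0,0.3],[-11.2,0,-2.2,0,0.3],[-12,0,-2.1,0,0.3],[-12,0,-2.1,0,0.3],[-12,0,-2.1,0,0.3],[-11,0,-2.2,0,0.3],[-10,0,-2.3,0,0.3],[-9.6,0,-2.35,0,0.3],[-9.6,0,-2.35,0,0.3],[-9.6,0,-2.35,0,0.3]]'
python3 - <<'E'
from h import *
p,d=capture("side");cv2.imwrite("pics/s2.png",p[...,::-1])
E
```

```text
t: 5.37
eef_pos: [0.6164, -0.0294, 0.2895]
ee_rot: [3.137, 0.007, 3.086]
force: [9.0, 7.2, -1.8]
opening: 0.0435
finger_force: 47.1
```

View pics/s2.png

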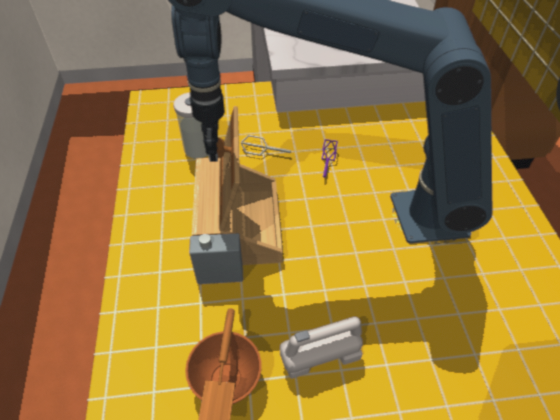

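The arm holds the door upright: its edge is at about (235,120–200) and the inside is visible at (258,215). The 9 N against my backing off suggests the stay has caught. Next I let go, rise and check.

```bash
python3 -m crank '[[0,0,0,0,1],[0,0,0,0,1],[0,0,0,0,1],[0,0,0,0,1],[0,0,0,0,1],[0,0,-3,0,1],[0,0,-6,0,1],[0,0,-9,0,1],[0,0,-9,0,1]]'
python3 - <<'E'
from h import *
f,d=capture("side");S=cloud("side",f,d)
q=S[(S[...,2]>.29)&(S[...,2]<.35)&(S[...,0]>.5)&(S[...,0]<.62)&(S[...,1]>-.19)&(S[...,1]<-.08)];print("door top",len(q),np.percentile(q,[5,50,95],axis=0).round(3) if len(q) else 0)
go(.42,-.325,.28,np.pi-.33)
E
```

```text
t: 6.17
eef_pos: [0.6137, -0.0321, 0.3872]
ee_rot: [-3.14, 0.011, 3.084]
force: [-1.0, 0.2, 1.5]
opening: 0.085
finger_force: 0.0
door top 147 [[ 0.561 -0.158  0.301]
 [ 0.57  -0.118  0.33 ]
 [ 0.581 -0.084  0.333]]
t 6.22 shift cm [ 17.68 -30.36  10.47] twist 0.273 or half turn -2.869 j6 -0.1
```

The door is standing on its own, with its edge at z = 0.333. Next, the beater.

```bash
python3 -m crank '[[2,-4,0,0.1,1],[4,-8,0,0.2,1],[6,-12,0,0.27,1],[9,-16,0,0.27,1],[12,-20,0,0.27,1],[15,-24,3,0.27,1],[17.7,-28,6,0.27,1],[17.7,-30.4,10.5,0.27,1],[17.7,-30.4,10.5,0.27,1],[17.7,-30.4,10.5,0.27,1],[17.7,-30.4,10.5,0.27,1],[17.7,-30.4,10.5,0.27,1]]'
python3 - <<'E'
from h import *
i=camera_info("wrist");p,d=capture("wrist");np.savez("pics/w3.npz",p=p,d=d,pose=i["pose"]);cv2.imwrite("pics/w3.png",p[...,::-1])
print(i["fx"],i["cx"],i["cy"])
E
```

```text
t: 7.22
eef_pos: [0.4184, -0.3243, 0.2739]
ee_rot: [3.14, -0.002, 2.814]
force: [0.1, 1.0, 0.3]
opening: 0.0856
finger_force: 0.0
332.95467613784774 282.5126979606717 204.87564376729497
```

View pics/w3.png

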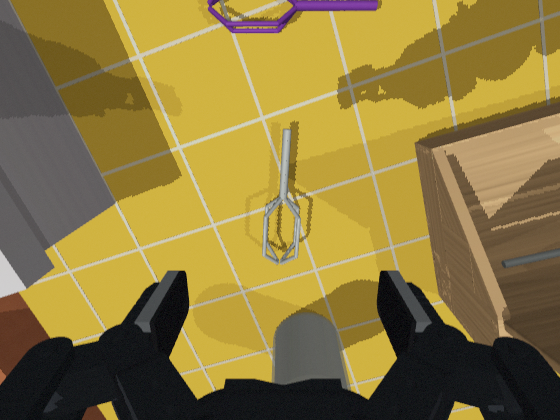

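The steel beater is seen with its shaft end at (288,129), hub at (284,197) and apex at (280,262). The purple one is at (290,10), and the canister is behind at (308,345).

```bash
python3 - <<'E'
from h import *
f=np.load("pics/w3.npz");i=camera_info("wrist");T=f["pose"]
def ray(u,v,z):
    r=T[:3,:3]@[(u-i["cx"])/i["fx"],(v-i["cy"])/i["fy"],1];o=T[:3,3];return o+r*(z-o[2])/r[2]
a,b,c=[ray(*q,.0225) for q in((288,129),(284,197),(281,262))]
print(a,b,c,np.linalg.norm(b-a),np.linalg.norm(c-a));an=np.arctan2(*(c-a)[[1,0]]);print(an,np.arctan2(*(b-a)[[1,0]]))
u=np.array([np.cos(an),np.sin(an)]);o=a[:2]+.087*u;g=o-.016*u;print("origin",o,"grasp",g)
go(*g,.003,an+np.pi)
t=np.load("pics/top0.npz");P=cloud("top",t["p"],t["d"]);m=np.zeros(t["d"].shape,bool);m[110:175,395:465]=1;m&=(abs(P[...,2]-.2)<.012);print("can",P[m].mean(0))
E
```

```text
[ 0.38066121 -0.30381862  0.0225    ] [ 0.45780728 -0.33475368  0.0225    ] [ 0.54251702 -0.36754092  0.0225    ] 0.08311734815457829 0.17394778514784914
-0.37506179403775686 -0.3813624971502128
origin [ 0.46161341 -0.33568933] grasp [ 0.44672565 -0.32982805]
t 7.27 shift cm [-2.77  0.35 27.26] twist 0.048 or half turn -3.093 j6 -0.46
can [ 0.68494664 -0.37743338  0.19650416]
```

```bash
python3 -m crank '[[-2.8,0.35,4,0.05,0.6],[-2.8,0.35,8,0.05,0.6],[-2.8,0.35,12,0.05,0.6],[-2.8,0.35,16,0.05,0.6],[-2.8,0.35,20,0.05,0.6],[-2.8,0.35,23,0.05,0.6],[-2.8,0.35,25,0.05,0.6],[-2.8,0.35,25,0.05,0.6],[-2.8,0.35,25,0.05,0.6],[-2.8,0.35,25,0.05,0.6]]'
python3 - <<'E'
from h import *
go(.4467,-.3298,.0035,np.pi-.375)
i=camera_info("wrist");p,d=capture("wrist");cv2.imwrite("pics/w4.png",p[...,::-1])
E
```

```text
t: 8.1
eef_pos: [0.4492, -0.3316, 0.0282]
ee_rot: [-3.14, 0.005, 2.766]
force: [1.4, 0.1, 0.6]
opening: 0.0511
finger_force: 0.0
t 8.1 shift cm [0.3  0.08 2.47] twist -0.0 or half turn 3.141 j6 -0.38
```

View pics/w4.png

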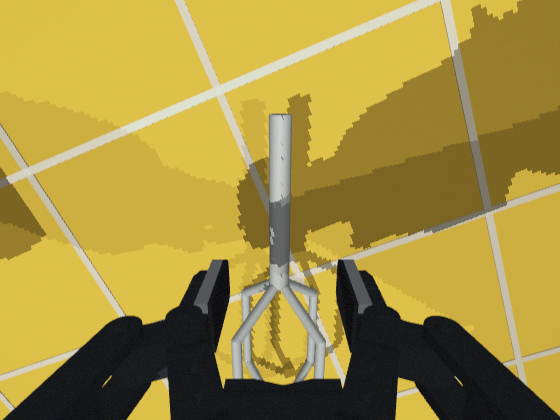

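The shaft runs from (280,115) to the hub at (278,285), and the pads straddle it close to the hub. I'll shift about 1 cm towards the shaft end, descend and grip.

```bash
python3 -m crank '[[1,0.05,0,0,0.6],[1,0.05,1.2,0,0.6],[1,0.05,2.4,0,0.6],[1,0.05,2.4,0,0.6],[1,0.05,2.4,0,0.6],[1,0.05,2.4,0,0],[1,0.05,2.4,0,0],[1,0.05,2.4,0,0],[1,0.05,2.4,0,0],[1,0.05,2.4,0,0],[1,0.05,2.4,0,0],[1,0.05,2.4,0,0],[1,0.05,2.4,0,0],[1,0.05,2.4,0,0],[1,0.05,2.4,0,0],[1,0.05,2.4,0,0]]' 60
python3 - <<'E'
from h import *
i=camera_info("wrist");p,d=capture("wrist");cv2.imwrite("pics/w5.png",p[...,::-1])
O=np.array([.6016,-.0295]);R=np.array([[np.cos(.055),np.sin(.055)],[-np.sin(.055),np.cos(.055)]])
w=O+R@[-.092,.023];print(w);go(*w,.32,np.pi/2-.055)
E
```

```text
t: 9.48
eef_pos: [0.4377, -0.3268, 0.0011]
ee_rot: [-3.141, 0.001, 2.765]
force: [0.2, -1.2, 1.2]
opening: 0.0083
finger_force: 58.4
[ 0.51100348 -0.00147733]
t 9.53 shift cm [  5.15  32.94 -31.9 ] twist 1.249 or half turn -1.893 j6 -0.39
```

```bash
python3 -m crank '[[0,0,-2,0,0],[0,0,-5,0.1,0],[0,0,-8,0.2,0],[0,0,-12,0.32,0],[0,0,-16,0.44,0],[0,2,-19,0.56,0],[0.5,5,-20,0.68,0],[1,8,-20,0.8,0],[1.5,11,-20,0.92,0],[2,14,-20,1.04,0],[2.5,17,-20,1.16,0],[3.1,20,-20,1.25,0],[3.7,23,-20,1.25,0],[4.4,26,-20,1.25,0],[5,29,-20,1.25,0],[5.6,31.5,-20,1.25,0],[5.6,32.7,-20,1.25,0],[5.6,32.7,-20,1.25,0],[5.6,32.7,-20,1.25,0],[5.6,32.7,-20,1.25,0]]'
python3 - <<'E'
from h import *
p,d=capture("side");q,_=capture("wrist");cv2.imwrite("pics/s6.png",np.hstack([p[60:300,130:410,::-1],cv2.resize(q[...,::-1],(320,240))]))
go(.506,-.0012,.013,np.pi/2-.055);print(np.round(state()["joints"],2))
E
```

```text
t: 11.2
eef_pos: [0.5054, -0.0027, 0.2004]
ee_rot: [-3.141, 0.001, 1.514]
force: [0.5, -0.2, -0.9]
opening: 0.008
finger_force: 58.4
t 11.3 shift cm [ 0.19  0.04 18.76] twist -0.003 or half turn 3.139 j6 1.49
[-0.14 -0.01 -0.02  1.56 -0.    1.49]
```

View pics/s6.png

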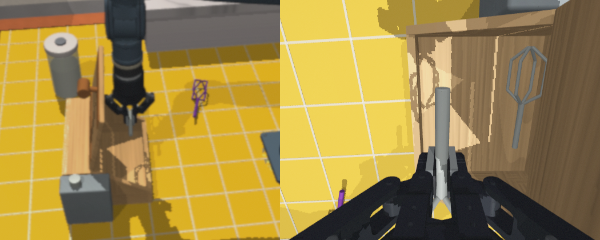

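The door stands up on the left side view, with the beater hanging level over the opening. The wrist view shows the front board at (415,120), the mate at (525,90) and the held shaft at (440,130), with clear floor between. Next I lower it.

```bash
python3 -m crank '[[0.2,0,3,0,0],[0.2,0,6,0,0],[0.2,0,9,0,0],[0.2,0,12,0,0],[0.2,0,14.5,0,0],[0.2,0,16.5,0,0],[0.2,0,17.8,0,0],[0.2,0,18.4,0,0],[0.2,0,18.8,0,0],[0.2,0,18.8,0,0],[0.2,0,18.8,0,0],[0.2,0,18.8,0,0]]'
```

```text
t: 12.3
eef_pos: [0.5071, -0.0002, 0.0143]
ee_rot: [3.139, 0.0, 1.514]
force: [0.2, -0.4, -0.4]
opening: 0.0082
finger_force: 58.5
```

```bash
python3 -m crank '[[0,0,0.3,0,0],[0,0,0.4,0,0],[0,0,0.4,0,0],[0,0,0.4,0,0.35],[0,0,0.4,0,0.35],[0,0,0.4,0,0.35],[0,0,0.4,0,0.35],[0,0,-1,0,0.35],[0,0,-3,0,0.35],[0,0,-6,0,0.35],[0,0,-10,0,0.35],[0,0,-14,0,0.35],[0,0,-18,0,0.35],[0,0,-22,0,0.35],[0,0,-22,0,0],[0,0,-22,0,0]]'
python3 - <<'E'
from h import *
p,d=capture("wrist");q,_=capture("side");cv2.imwrite("pics/w7.png",np.hstack([cv2.resize(p[...,::-1],(400,300)),cv2.resize(q[100:280,170:370,::-1],(333,300))]))
go(.6556,.1354,.25,np.pi/2-.055)
E
```

```text
t: 13.63
eef_pos: [0.5078, -0.0002, 0.2378]
ee_rot: [3.133, 0.001, 1.515]
force: [-0.3, 0.0, -0.6]
opening: 0.0069
finger_force: 0.0
t 13.73 shift cm [14.34 14.16 -1.67] twist -0.001 or half turn 3.141 j6 1.49
```

View pics/w7.png

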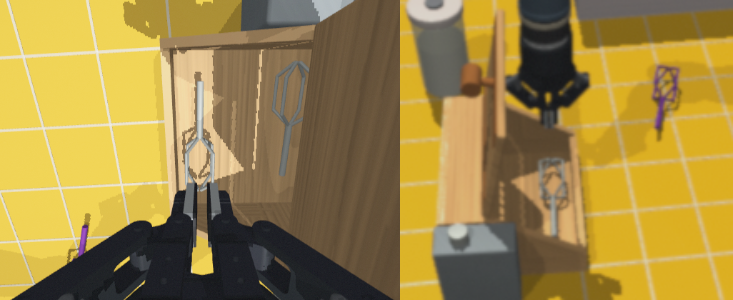

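The beater lies inside, clear of the front board and beside its mate (wrist view: new one at (200,130), mate at (288,110)). I have used up the picture budget, so I continue by numbers. With the fingers shut, I go around the door's left side to the button.

```bash
python3 -m crank '[[4,0,-1.5,0,0],[8,-1,-1.5,0,0],[12,-1.5,-1.5,0,0],[16,-1.5,-1.5,0,0],[20,-1.5,-1.5,0,0],[20,-1.5,-1.5,0,0],[20.2,2,-1.5,0,0],[20.4,5.5,-1.5,0,0],[20.6,9,-1.5,0,0],[20.8,12,-1.5,0,0],[20.8,14,-1.5,0,0],[20.8,14.2,-1.5,0,0],[18,14.2,-1.5,0,0],[15,14.2,-1.5,0,0],[14.7,14.2,-1.5,0,0],[14.7,14.2,-1.5,0,0],[14.7,14.2,-1.5,0,0]]'
python3 - <<'E'
from h import *
go(.658,.139,.180,np.pi/2-.055);print(state()["eef_pos"])
f,d=capture("side");S=cloud("side",f,d)
q=S[(S[...,2]>.29)&(S[...,2]<.35)&(S[...,0]>.5)&(S[...,0]<.62)&(S[...,1]>-.19)&(S[...,1]<-.0)];print("door top",len(q),np.percentile(q,[5,50,95],axis=0).round(3) if len(q) else 0)
E
```

```text
t: 15.15
eef_pos: [0.655, 0.1389, 0.2472]
ee_rot: [-3.14, -0.001, 1.514]
force: [-0.3, 0.8, 0.1]
opening: 0.0001
finger_force: 0.0
t 15.15 shift cm [0.03 0.3  6.72] twist -0.002 or half turn 3.14 j6 1.74
[0.65500896 0.13890321 0.2472371 ]
door top 476 [[ 0.564 -0.149  0.306]
 [ 0.578 -0.039  0.328]
 [ 0.617 -0.006  0.334]]
```

```bash
python3 -m crank '[[0,0.3,3,0,0],[0,0.3,5.5,0,0],[0,0.3,7,0,0],[0,0.3,7.8,0,0],[0,0.3,8.4,0,0],[0,0.3,8.8,0,0],[0,0.3,9,0,0],[0,0.3,9,0,0],[0,0.3,9,0,0],[0,0.3,9,0,0],[0,0.3,9,0,0],[0,0.3,9,0,0]]'
python3 - <<'E'
from h import *
f,d=capture("side");S=cloud("side",f,d)
q=S[(S[...,2]>.29)&(S[...,2]<.35)&(S[...,0]>.4)&(S[...,0]<.62)&(S[...,1]>-.19)&(S[...,1]<-.0)];print("door top",len(q),np.percentile(q,[5,50,95],axis=0).round(3) if len(q) else 0)
E
```

```text
t: 16.2
eef_pos: [0.6595, 0.1395, 0.1605]
ee_rot: [3.138, -0.001, 1.515]
force: [-2.8, 0.8, 3.6]
opening: 0.0002
finger_force: 2.5
door top 282 [[ 0.481 -0.127  0.29 ]
 [ 0.526 -0.025  0.302]
 [ 0.545 -0.002  0.31 ]]
```

The door has begun to sink. I hold the button slightly longer, then rise and go back around to the front.

```bash
python3 -m crank '[[0,0,0,0,0],[0,0,0,0,0],[0,0,0,0,0],[0,0,-3,0,0],[0,0,-7,0,0],[0,0,-10,0,0],[3,0,-10,0,0],[6,0,-10,0,0],[6,-3,-10,0,0],[6,-6,-10,0,0],[6,-10,-10,0,0],[6,-14,-10,0,0],[6,-18,-10,0,0],[6,-20,-10,0,0],[4,-20,-10,0,0],[2,-20,-10,0,0],[2,-20,-10,0,0],[2,-20,-10,0,0],[2,-20,-10,0,0],[2,-20,-10,0,0]]'
cat > ang.py <<'E'
from h import *
f,d=capture("side");S=cloud("side",f,d);O=np.array([.6016,-.0295]);c,s=np.cos(.055),np.sin(.055)
e=S[...,:2]-O;X=c*e[...,0]-s*e[...,1];Y=s*e[...,0]+c*e[...,1];Z=S[...,2]
m=(d>0)&(X>-.2)&(X<-.03)&(Y>-.12)&(Y<-.04)&(Z>.04)&(Z<.32)
x,z=X[m],Z[m];k=np.polyfit(x,z,1);r=abs(z-np.polyval(k,x));g=r<.008;k=np.polyfit(x[g],z[g],1)
print("pts",m.sum(),g.sum(),"door angle",.588-np.arctan(k[0]),"front X",np.percentile(x[g],1),"Z",np.percentile(z[g],1))
E
python3 ang.py; python3 -c "
from h import *
go(.4646,.0282,.13,np.pi/2-.055);print(state()['eef_pos'])"
```

```text
t: 17.92
eef_pos: [0.4609, 0.1705, 0.2581]
ee_rot: [3.141, -0.001, 1.515]
force: [0.3, 0.0, -1.2]
opening: -0.0002
finger_force: 0.0
pts 637 637 door angle 0.298025165773172 front X -0.12237420101561954 Z 0.12351549087955782
t 17.97 shift cm [-14.18   1.17  12.79] twist -0.001 or half turn 3.141 j6 1.84
[0.46074865 0.17048048 0.25789927]
```

```bash
python3 -m crank '[[-3,0,0,0,0],[-6,0.5,0,0,0],[-9,1,0,0,0],[-12,1.2,0,0,0],[-14.2,1.2,2,0,0],[-14.2,1.2,4,0,0],[-14.2,1.2,6,0,0],[-14.2,1.2,6,0,0],[-14.2,1.2,6,0,0],[-14.2,1.2,6,0,0],[-14.2,1.2,6,0,0],[-14.2,1.2,6,0,0],[-14.2,1.2,6,0,0],[-14.2,1.2,6,0,0]]'; python3 ang.py; python3 -c "
from h import *
go(.4646,.0282,.08,np.pi/2-.055);print(state()['eef_pos'])"
```

```text
t: 19.13
eef_pos: [0.4648, 0.0277, 0.1987]
ee_rot: [3.14, 0.0, 1.515]
force: [-0.1, -0.5, 0.4]
opening: -0.0001
finger_force: 0.0
pts 514 514 door angle 0.16146005982175715 front X -0.16076945666102535 Z 0.09334488220025838
t 19.18 shift cm [ 6.000e-02 -1.000e-02  1.185e+01] twist -0.001 or half turn 3.141 j6 1.54
[0.4647036  0.0276203  0.19848912]
```

```bash
python3 -m crank '[[0,0,3,0,0],[0,0,6,0,0],[0,0,8,0,0],[0,0,9,0,0],[0,0,9.6,0,0],[0,0,10.2,0,0],[0,0,10.7,0,0],[0,0,11.1,0,0],[0,0,11.4,0,0],[0,0,11.6,0,0],[0,0,11.6,0,0],[0,0,11.6,0,0]]'; python3 ang.py
```

```text
t: 20.18
eef_pos: [0.4643, 0.0275, 0.0819]
ee_rot: [3.142, -0.0, 1.515]
force: [-0.3, 0.3, 0.1]
opening: 0.0001
finger_force: 0.0
pts 510 510 door angle 0.035265207988251945 front X -0.10241439979749395 Z 0.09883689246703826
```

```bash
python3 -m crank '[[0,0,0.3,0,0],[0,0,0.6,0,0],[0,0,0.9,0,0],[0,0,0.9,0,0],[0,0,0.9,0,0]]'; python3 ang.py
```

```text
t: 20.65
eef_pos: [0.4646, 0.0275, 0.0732]
ee_rot: [3.141, 0.0, 1.515]
force: [-0.7, 0.5, 3.2]
opening: 0.0001
finger_force: 1.7
pts 507 507 door angle -0.009619612506794772 front X -0.10280025437011245 Z 0.09128416769689314
```

```bash
python3 -m crank '[[0,0,0.2,0,0],[0,0,0.4,0,0],[0,0,0.5,0,0],[0,0,0.5,0,0],[0,0,0.5,0,0]]'; python3 ang.py; sed 's/f,d=capture("side")/q=np.load("pics\/side0.npz");f,d=q["p"],q["d"]/' ang.py | python3 -
```

```text
t: 21.12
eef_pos: [0.4651, 0.0275, 0.0726]
ee_rot: [3.138, 0.0, 1.515]
force: [-8.4, 0.2, 22.4]
opening: -0.0
finger_force: 11.7
pts 505 505 door angle -0.016331411272426655 front X -0.10236890162809531 Z 0.09097370388419686
pts 813 813 door angle 0.02763577216449098 front X -0.15476330417289288 Z 0.06462170366410741
```

It is against the hard stop (22 N), so the door is shut. I lift clear and verify.

```bash
python3 -m crank '[[0,0,-0.4,0,0],[0,0,-1,0,0],[0,0,-3,0,0],[0,0,-6,0,0],[0,0,-10,0,0],[0,-3,-13,0,0],[0,-6,-14,0,0],[0,-10,-14,0,0],[0,-13,-14,0,0],[0,-15,-14,0,0],[0,-15,-14,0,0],[0,-15,-14,0,0],[0,-15,-14,0,0],[0,-15,-14,0,0]]'; python3 ang.py
python3 - <<'E'
from h import *
p,d=capture("top");f=np.load("pics/top0.npz");A=cloud("top",f["p"],f["d"]);B=cloud("top",p,d)
for n,(r0,r1,c0,c1) in dict(door=(190,234,258,350),bowl=(130,200,105,200),mixer=(200,280,135,185),can=(115,175,400,460)).items():
    D=(B-A)[r0:r1,c0:c1,2];print(n,"changed px",(abs(D)>.012).mean().round(3),"median dz",np.median(D).round(4))
print(state()["force"])
E
```

```text
t: 22.33
eef_pos: [0.3152, 0.0358, 0.2074]
ee_rot: [-3.141, -0.0, 1.515]
force: [-0.4, -0.4, -0.3]
opening: -0.0
finger_force: 0.0
pts 803 803 door angle 0.0018505650386517747 front X -0.15239294203349352 Z 0.061086677947035865
door changed px 0.033 median dz -0.003
bowl changed px 0.011 median dz -0.0
mixer changed px 0.008 median dz 0.0001
can changed px 0.008 median dz 0.0001
[ 0.82767998  0.85844559 -0.08223789]
```

```bash
python3 -c "
from bench import *
print(sign_off())"
```

```text
the job is handed in; nothing more can be done
None
```

The job is handed in at about 22 s: the beater lies in the cupboard beside its mate, the stay was released with the button, and the door is pushed shut. By depth comparison, the bowl (with its spatula), mixer and canister have not moved. I viewed 11 pictures, one over the limit of 10.

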